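Thread the detector carrier onto the curved rail and run it home

TASK

Pick up the blue detector carrier, thread its bore over the free end of the curved steel rail with the black detector snout on the inside of the bend (towards the sample vial), and slide it round the bend until it has pushed the orange home tab all the way in. Leave it hanging there on the rail, upright and let go. The rail was bolted on askew, turned and tilted a little, so feel your way round it: never load the rail with more than 20 N, and leave the bottles and the beaker where they stand.

Things in the scene. Friction and masses are not known exactly. Their poses are not given: they have to be found in the camera images.
- board: Fixed aluminium breadboard, 160 x 190 x 12 mm, carrying the curved rail. Origin on the bench straight below the rail's free end (mouth); plate spans -35..125 mm in its x, -35..155 mm in y; z up. The rail is clamped rigidly but askew: TURNED up to 0.16 rad either way about the upright axis through the mouth, and TILTED: its far end up to 13 mm too high or low. Neither is measured: feel or see it.
- rail_mouth (a point): Centre of the round free end of the rail, a steel rod 10 mm thick; 85 mm above the bench. True however the rail is askew. Board axes. With no turn or tilt: a level arc of 110 mm radius (rod axis), 1.40 rad long, that leaves along +y and bends to +x; open all along, held by one post (20 mm thick, 117 mm high) at its far end, 142 mm straight from the mouth.
- arc_centre (a point): Centre of the arc if the rail were neither turned nor tilted: 110 mm in +x of the mouth, 85 mm up, board axes. A sample vial in a black holder (28 mm thick, top 100 mm above the bench) marks the real one; it turns with the rail, not tilts. The tilt, up to 0.09 rad, is about the level line through the mouth square to the straight line from mouth to post.
- carrier: Loose detector carrier, about 150 g, upright on the bench. Origin at the centre of its underside, z up. Body 26 (x) x 22 (y) x 37 (z) mm, brass below, blue above. Bottom-heavy: let go on the rail it hangs upright. Slides on the rod with friction about 0.2.
- carrier_bore (a point): Middle of the carrier's bore, 24 mm above its underside. Square bore, 13 mm, right through along the carrier's y (1.5 mm play all round on the rod). Axes as of the carrier. With +y leading onto the rail the snout lies inside the bend.
- carrier_fin (a point): Where to grip: the black ribbed fin on top of the carrier, 14 mm thick (x), 22 mm long (y), from 37 to 71 mm above the underside; this point lies in its middle, 57 mm above the underside. Hold it by its two x faces. Axes as of the carrier.
- carrier_nose (a point): Tip of the black detector snout (14 mm diameter), 26 mm in +x from the middle of the bore, at its height.
- home_tab (a joint): Travel of the orange home tab (22 mm square collar, 10 mm thick, on the rod before the post) along the rail, rad about the arc's centre: starts at 0 to 0.02, fully in at 0.09 (10 mm of rod) against a stop. Needs about 3 N, stays where left. When fully in, the middle of the carrier pushing it is 1.115 rad round the arc from the mouth.
- amber_bottle: Bystander: small amber bottle with white cap, 48 mm thick, 86 mm high, left of the board. Origin at the centre of its underside.
- dropper: Bystander: dropper bottle, 33 mm thick, 102 mm high, left of the board. Origin at the centre of its underside.
- beaker: Bystander: glass beaker, 45 mm thick, 58 mm high, right rear. Origin at the centre of its underside.

How it is judged:
By the outcome, as a careful person would: the job done as asked, in the order asked, and still so for the second after the job is handed in, with the robot touching nothing.
It also fails if it takes over 72 s, if anything falls off the work surface, if the arm or the gripper's body presses on something with over 40 N, if the wrist force passes 120 N, or if a joint passes its speed limit or range.

ROBOT

A 7-joint arm with a two-finger parallel gripper is mounted at the origin on a cart in front of the work surface, level with it; the furniture and walls round the work are solid. World frame = base frame: x ahead of the robot, y to its left, z up, the work surface at z = 0. Lengths are in m, angles in rad, forces in N, time in s.
With the tool pointing down it reaches from about 0.4 to 0.85 m from the base axis. Payload 4.5 kg.
Tool frame: the origin (TCP) lies between the finger pads; the fingertips stand 11 mm ahead of it and the grasp point (between the pads) lies 8 mm behind it (r.nose_length is the distance from the TCP to the fingertips, in m); z points along the fingers, y is the line along which they close (so a half turn about z gives the same grasp; the last joint's range is limited). The gripper opens to 88 mm and grips with 3 to 60 N. Pads are 18 mm wide; open, the fingers measure 123 mm over their backs; the gripper's body (75 mm by 187 mm) begins 45 mm behind the grasp point.
Start: joints at [-1.27, 0.689, -0.195, 1.565, 0.157, 0.902, -0.215], TCP at [0.165, 0.603, 0.25] pointing down, gripper open.
Joint ranges: [-3.01, 3.01], [-0.46, 2.08], [-1.47, 1.51], [0.13, 2.56], [-1, 4.14], [0.04, 2.09], [-2.66, 2.66]. Speed limits (rad/s): [2.57, 2.57, 3.14, 3.14, 3.14, 3.14, 3.14].

INTERFACE

Orientations are given as a unit quaternion [x, y, z, w].
In Python, from plant import get_state, snapshot, camera_model, r gives the robot as it stands.
- The arm moves only by the shell command python3 -m inch 'ROWS' [FORCE]. ROWS is text: rows parted by semicolons, each of 7 numbers parted by spaces: the opening, from -1 (shut) to 1 (fully open), then the shift along the tool's x, y, z in m, then the turn, a rotation vector about the tool's x, y, z in rad. A call has 1 to 20 rows; each row shifts and turns the commanded pose from where the row before left it, along the tool's axes as they then stand; what a row does not reach is not made up. A row lasts 1/12 s, in which the tool goes at most 41.7 mm and 7.16 degrees, less where a joint would pass 70% of its speed; a pose out of reach is approached as far as the arm can. A call is refused whole if a number of a shift passes 0.0417 or a number of a turn 0.125, either way. A call with a gripper value outside its range is refused whole. The fingers move at their own pace and stop on an object; FORCE is the grip in N (left out, the last holds). Time passes only in rows, so rows that do not move let the fingers close. It gives the time, the measured TCP pose, the force, the opening and the grip force at its end, in the units of the state.
- get_state(): the state, without advancing time (a new reading comes with each control period).
- snapshot(name): name is "scene" or "top" or "wrist"; returns (picture, depth): 400x640x3 uint8, red, green, blue; 400x640 float32, m along the optical axis (not along the pixel's ray), 0 where there is no reading.
- camera_model(name): a dict with "intrinsics" (3x3 intrinsics, pixels), "dist" ([k1, k2, p1, p2, k3] as OpenCV has them; the pictures are not rectified), "view" (4x4, takes a point from world to camera coordinates). Camera axes: x right, y down, z forward; pixel columns grow to the right and rows downward; lengths in m; the calibration is good to about 2 mm. A picture is of the moment at which its call begins: read the wrist's pose just before it. camera_model takes no time and is no camera call; for the wrist camera it gives the pose at the moment of the call.
- r.finish_job(): hands the job in; it is judged then, once.
The state is a dict: "clock": time; "q": joint angles; "qd": joint speeds; "joint_torque": joint torques, N m; "tool_pos": TCP position; "eef_rot": TCP orientation; "contact_force": force on the tool from outside, world axes, zero at the start; "moment": the same for the moment, N m; "opening": opening from 0.0 (shut) to 1.0 (fully open); "finger_force": force on a finger pad.
Only numpy, scipy, OpenCV 4.12 (cv2) and the standard library are available. Lean on these libraries where they do the work, as an engineer would, in place of code of your own. Each camera call takes 0.05 s, during which the arm holds its last target. There are 200 camera calls.

## Working session

There is one attempt and no reset: what is moved stays moved. The work goes in short steps, Python scripts to look and compute and a shell command to move; the robot and the scene stay as the last step left them, time stands still between calls to the robot, and variables do not carry over. Pictures are saved under pics/ and viewed, at most 10 in all, crops included, and the job is handed in when it is done.

```bash
ls; mkdir -p pics
python3 - <<'E'
from plant import *
import cv2,numpy as np
s=get_state();print(s)
for n in("scene","top"):
    p,d=snapshot(n);cv2.imwrite(f"pics/{n}1.png",p[:,:,::-1]);np.save(f"pics/{n}1.npy",d);np.save(f"pics/{n}1rgb.npy",p)
    m=camera_model(n);print(n,m)
E
```

```text
pics
{'clock': 0.0, 'q': array([-1.27022121,  0.68997047, -0.1945224 ,  1.56634008,  0.15731862,
        0.90251182, -0.21509832]), 'qd': array([ 0.00110746, -0.00129477,  0.00014709, -0.00231253,  0.00166115,
       -0.00185651, -0.00072683]), 'joint_torque': array([ 4.48034225e-04, -5.27566302e+01, -1.26707789e+00, -1.53426486e+01,
       -5.26687992e-02,  6.73196657e-03,  1.79823228e-04]), 'tool_pos': array([0.16464937, 0.60228583, 0.24891973]), 'eef_rot': array([ 1.32940948e-01,  9.91123535e-01, -9.16331846e-04, -4.94735871e-05]), 'contact_force': array([ 0.33790197, -0.25862676, -0.13135613]), 'moment': array([ 0.04419866, -0.03751543,  0.01629963]), 'finger_force': 0.0, 'opening': 0.9997039998168129}
scene {'intrinsics': array([[364.21374333,   0.        , 318.26349603],
       [  0.        , 364.21374333, 200.24443763],
       [  0.        ,   0.        ,   1.        ]]), 'dist': array([-0.01196573,  0.        ,  0.        ,  0.        ,  0.        ]), 'view': array([[ 0.62451088, -0.78099126,  0.00622913, -0.34795239],
       [-0.52805219, -0.42810062, -0.73341035,  0.32481448],
       [ 0.57545377,  0.45473344, -0.67975764,  0.71698472],
       [ 0.        ,  0.        ,  0.        ,  1.        ]])}
top {'intrinsics': array([[372.28181949,   0.        , 320.11668341],
       [  0.        , 372.28181949, 198.17784338],
       [  0.        ,   0.        ,   1.        ]]), 'dist': array([-0.06143261,  0.        ,  0.        ,  0.        ,  0.        ]), 'view': array([[ 7.77801921e-04, -9.99992615e-01,  3.76352331e-03,
        -4.04181667e-02],
       [-9.73681334e-01, -1.61508016e-03, -2.27907987e-01,
         5.18297108e-01],
       [ 2.27912382e-01, -3.48720513e-03, -9.73675400e-01,
         9.17363867e-01],
       [ 0.00000000e+00,  0.00000000e+00,  0.00000000e+00,
         1.00000000e+00]])}
```

View pics/scene1.png

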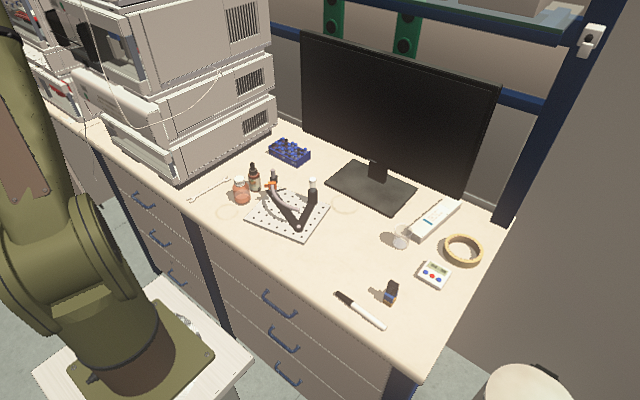

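View pics/top1.png

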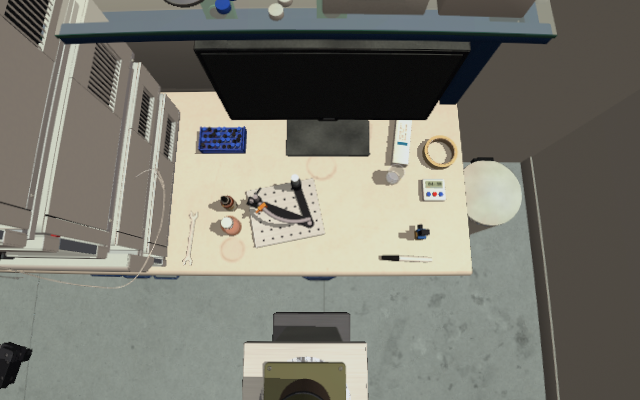

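The scene view shows the carrier at (391,292), the board at (288,215), and bottles at (241,190) and (254,178). In the top view the carrier is at (420,232), the mouth near (309,222), the vial near (296,182) and the orange tab near (261,207). I'll enlarge these areas and extract depth points.

```bash
cat > h.py <<'E'
import numpy as np,cv2
from plant import *
def pts(m,d,uv):
    uv=np.array(uv,float).reshape(-1,1,2)
    n=cv2.undistortPoints(uv,m["intrinsics"],m["dist"]).reshape(-1,2)
    z=np.array([d[int(v),int(u)] for u,v in uv.reshape(-1,2)])
    c=np.c_[n*z[:,None],z,np.ones(len(z))]
    return (np.linalg.inv(m["view"])@c.T).T[:,:3]
def cloud(m,d,u0,u1,v0,v1):
    g=np.stack(np.meshgrid(np.arange(u0,u1),np.arange(v0,v1)),-1).reshape(-1,2)
    return pts(m,d,g).reshape(v1-v0,u1-u0,3)
E
python3 - <<'E'
from h import *
for n,b in(("top",(215,335,165,255)),("scene",(225,345,155,245))):
    p=np.load(f"pics/{n}1rgb.npy");u0,u1,v0,v1=b
    cv2.imwrite(f"pics/{n}_crop.png",cv2.resize(p[v0:v1,u0:u1,::-1],(800,600),interpolation=cv2.INTER_CUBIC))
n="top";p=np.load("pics/top1rgb.npy");d=np.load("pics/top1.npy");m=camera_model(n)
for nm,b in(("carrier",(405,436,218,246)),("rail",(240,330,170,250)),("bottles",(215,245,190,240)),("beaker",(380,405,165,188))):
    c=cloud(m,d,*b);q=c.reshape(-1,3);print(nm,np.percentile(q[:,2],[5,50,95,99.5]).round(3))
    hi=q[q[:,2]>0.03]; print(hi.min(0).round(3),hi.max(0).round(3),hi.mean(0).round(3),len(hi))
c=cloud(m,d,405,436,218,246)
for row in c[::1]: print(' '.join('%3d'%(1000*z) for z in row[:,2]))
print(pts(m,d,[(420,232),(309,222),(296,182),(253,200),(261,207)]).round(3))
E
```

```text
carrier [-0.001  0.002  0.068  0.075]
[ 0.296 -0.318  0.03 ] [ 0.452 -0.036  1.011] [ 0.424 -0.296  0.085] 119
rail [-0.001  0.011  0.086  0.119]
[ 0.296 -0.036  0.031] [0.57  0.131 1.011] [0.486 0.055 0.143] 503
bottles [-0.001  0.003  0.087  0.102]
[ 0.296 -0.036  0.03 ] [0.524 0.221 1.011] [0.465 0.193 0.078] 465
beaker [-0.001  0.004  0.058  0.062]
[ 0.296 -0.265  0.03 ] [ 0.612 -0.036  1.011] [ 0.591 -0.242  0.054] 150
  0   0   2   1   1   0   1  -2   0   1   0   1   2   1   2   2   0   4   0   0   1   0   3   2   0   1   0   1  -2   0   1
  0   1   0   1   2   2   1   1   2   0   0   1   0   3   0   2   2   0   4   2   0   1   1   1   0   1   0   0   0   1  -1
1011   1   2   4   1   1   1   0  -1   0   1   0   3   4   3   0   0   1   0   3   3   1   0   3   5   2   0   0   0   1   2
  0   0   0   2   3  -1   1  -2   1   3  -1   1   2   2   0   0   1   0   2   4   1   5   2   0 1011   0 1011   1   5   0   1
  2  -3   3   1   0   0   4   1   1   4   3   0   3   1   0   4   0   2   2   0   1   0   1   0   7   0   3  -2   2   1   1
  3   0   0   2   0   1  -2   2   1   0   2   1  
[... 2224 characters left out ...]
  0   5   3   0   0   1   2   2   2   3   2   1   0   0   1   1   2   0   4   3  -3
  2   1   1   4   1   4   1   1   0   1   0   0   3   3   5   1   2   1   1   1   3   2  -1   0   1   0   3   5   0   1   3
  0   2   3   2   0   0   1   2   0   5   1   0  -1   0   0   3   3   0   5   0   1   1   1   0   3   0   4   2   0   0   1
  3   3   2   1   1   0   3   2   3  -1   1   4   1   5   0   2   0   5   0   1   1   3   0  -1   2   0   1   2   2  -1   0
  0   3   4   3   1   1   1   1   2   3   3   2   1   1   4   0   5  -1   3   0   1   3   1   0   3   2   0   0  -1   4   2
[[ 0.428 -0.297  0.065]
 [ 0.461 -0.01   0.026]
 [ 0.554  0.022  0.089]
 [ 0.506  0.131  0.091]
 [ 0.488  0.11   0.091]]
```

View pics/top_crop.png

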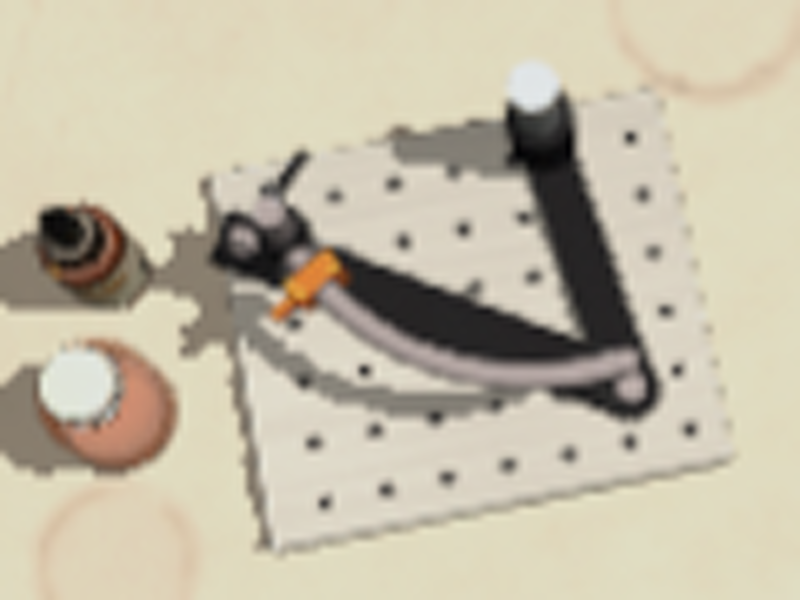

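The crop shows the rail mouth at about (632,358), the tab at (310,285), the post at (243,238) and the vial at (533,90); dropper and amber bottles are close left. Next I'll get numbers for the carrier, board, rail fit and furniture clearance.

Run:
```python
from h import *
from scipy.optimize import least_squares
p=np.load("pics/top1rgb.npy");d=np.load("pics/top1.npy");m=camera_model("top")
q=cloud(m,d,405,436,218,246).reshape(-1,3)
t=q[(q[:,2]>.066)&(q[:,2]<.08)];print("fin",t.mean(0),cv2.minAreaRect((t[:,:2]*1000).astype(np.float32)))
t=q[(q[:,2]>.024)&(q[:,2]<.034)&(q[:,0]>q[:,0].mean()+.0)];print("nose",t.mean(0),t.max(0))
t=q[(q[:,2]>.035)&(q[:,2]<.042)];print("body",t.mean(0),t.min(0),t.max(0))
# board corners by ray to z=.012
def rayz(m,uv,z):
    n=cv2.undistortPoints(np.array(uv,float).reshape(-1,1,2),m["intrinsics"],m["dist"]).reshape(-1,2)
    Vi=np.linalg.inv(m["view"]);o=Vi[:3,3];D=np.c_[n,np.ones(len(n))]@Vi[:3,:3].T
    return o+D*((z-o[2])/D[:,2])[:,None]
cr=lambda x,y:(215+x*.15-.5,165+y*.15-.5)
print("corners BL TL TR BR\n",rayz(m,[cr(275,550),cr(208,178),cr(658,92),cr(735,458)],.012).round(4))
print("mouth",rayz(m,[cr(634,360)],.085).round(4),"vial",rayz(m,[cr(533,88)],.1).round(4),"post",rayz(m,[cr(243,238)],.117).round(4))
print("tab",rayz(m,[cr(312,282)],.09),"base pivot",rayz(m,[cr(632,385)],.014).round(4))
print("bottles",rayz(m,[cr(78,385)],.086),rayz(m,[cr(62,232)],.102))
for n in("top","scene"):
    d=np.load(f"pics/{n}1.npy");mm=camera_model(n);c=cloud(mm,d,0,640,0,400)[d>0]
    for y0 in np.arange(.15,.8,.1):
        s=c[(c[:,1]>y0)&(c[:,1]<y0+.1)&(c[:,2]>.12)&(c[:,2]<.7)&(c[:,0]>.05)]
        if len(s)>20: print(n,round(y0,2),len(s),"minx",np.percentile(s[:,0],1).round(3))
```

```text
fin [ 0.42760063 -0.30716119  0.07151985] ((427.56585693359375, -307.4012451171875), (21.943065643310547, 10.133604049682617), 89.84684753417969)
nose [ 0.44707526 -0.30458862  0.02996158] [ 0.45218528 -0.29531118  0.03355819]
body [ 0.42665393 -0.3047326   0.03856744] [ 0.41626321 -0.316411    0.03565067] [ 0.44038765 -0.29585862  0.0418452 ]
corners BL TL TR BR
 [[ 0.3948  0.1325  0.012 ]
 [ 0.5491  0.1665  0.012 ]
 [ 0.5865 -0.0206  0.012 ]
 [ 0.4325 -0.0525  0.012 ]]
mouth [[ 0.4598 -0.0132  0.085 ]] vial [[0.5624 0.0258 0.1   ]] post [[0.4996 0.1311 0.117 ]]
tab [[0.48864798 0.10915959 0.09      ]] base pivot [[ 0.462  -0.0107  0.014 ]]
bottles [[0.44947004 0.19722338 0.086     ]] [[0.5051969  0.20261661 0.102     ]]
top 0.15 4409 minx 0.653
top 0.25 4500 minx 0.321
top 0.35 38013 minx 0.327
top 0.45 1812 minx 0.112
top 0.55 270 minx 0.162
scene 0.15 2092 minx 0.112
scene 0.25 2143 minx 0.319
scene 0.35 22617 minx 0.32
scene 0.45 2811 minx 0.32
scene 0.55 1922 minx 0.317
scene 0.65 1158 minx 0.316
scene 0.75 135 minx 0.318
```

```bash
python3 -m inch '1 -.013 -.0315 0 0 0 0;1 -.013 -.0315 0 0 0 0;1 -.013 -.0315 0 0 0 0;1 -.013 -.0315 0 0 0 0;1 -.013 -.0315 0 0 0 0;1 -.013 -.0315 0 0 0 0;1 -.027 -.024 0 0 0 0;1 -.027 -.024 0 0 0 0;1 -.027 -.024 0 0 0 0;1 -.034 -.019 0 0 0 0;1 -.034 -.019 0 0 0 0;1 -.034 -.019 0 0 0 0;1 -.034 -.019 0 0 0 0'
python3 - <<'E'
from h import *
m=camera_model("wrist");p,d=snapshot("wrist");s=get_state();print(s["tool_pos"],s["eef_rot"],s["clock"])
np.savez("pics/w1.npz",p=p,d=d,**m);cv2.imwrite("pics/w1.png",p[:,:,::-1]);print(m)
E
```

```text
clock: 1.18
tool_pos: [0.3614, 0.1984, 0.2497]
eef_rot: [0.133, 0.991, -0.0, -0.0]
contact_force: [-0.3, 0.8, -0.4]
opening: 1.003
finger_force: 0.0
[0.3673054  0.19131484 0.24951092] [ 0.13969929  0.99019049 -0.00187519  0.00183869] 1.2333
{'intrinsics': array([[285.48463451,   0.        , 324.52865578],
       [  0.        , 285.48463451, 201.89245981],
       [  0.        ,   0.        ,   1.        ]]), 'dist': array([0.0179288, 0.       , 0.       , 0.       , 0.       ]), 'view': array([[ 2.63116747e-01,  9.64763744e-01,  7.03392437e-04,
        -2.87349986e-01],
       [ 9.16615612e-01, -2.50212786e-01,  3.11784192e-01,
        -3.23932349e-01],
       [ 3.00974082e-01, -8.13909018e-02, -9.50152684e-01,
         2.97573063e-01],
       [ 0.00000000e+00,  0.00000000e+00,  0.00000000e+00,
         1.00000000e+00]])}
```

View pics/w1.png

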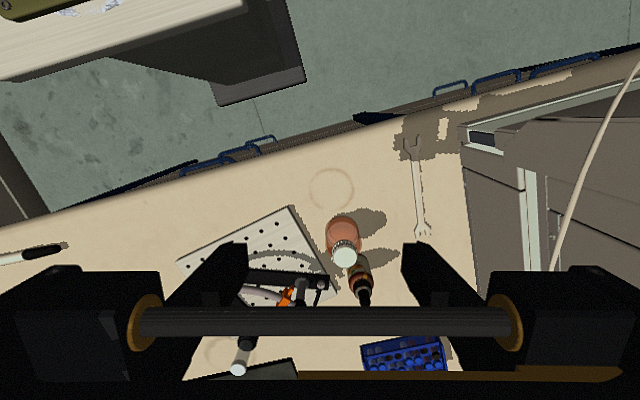

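The wrist camera sits on the tool's +x side and the gripper hides the lower part of its view. Turning the tool so its y lies along world x puts the camera ahead, towards the rail.

```bash
python3 -m inch '1 -.0173 -.0167 0 0 0 .12;1 -.0192 -.0144 0 0 0 .12;1 -.0208 -.012 0 0 0 .12;1 -.0221 -.0094 0 0 0 .12;1 -.0231 -.0066 0 0 0 .12;1 -.0236 -.0042 0 0 0 .12;1 -.024 -.0013 0 0 0 .12;1 -.0239 .0017 0 0 0 .12;1 -.0236 .0046 0 0 0 .12;1 -.0228 .0074 0 0 0 .12;1 -.0218 .0101 0 0 0 .12;1 0 0 0 0 0 0;1 0 0 0 0 0 0'
python3 - <<'E'
from h import *
m=camera_model("wrist");p,d=snapshot("wrist");s=get_state();print(s["tool_pos"],s["eef_rot"],s["clock"],s["q"][6])
np.savez("pics/w2.npz",p=p,d=d,**m);cv2.imwrite("pics/w2.png",p[:,:,::-1])
E
```

```text
clock: 2.32
tool_pos: [0.4957, -0.0276, 0.2494]
eef_rot: [0.713, 0.701, -0.0, 0.0]
contact_force: [0.6, 0.6, -0.8]
opening: 0.998
finger_force: 0.0
[ 0.49516377 -0.02641285  0.24932646] [ 7.12362725e-01  7.01811185e-01 -3.20267626e-04 -5.53940187e-04] 2.3667 0.04446465499830138
```

View pics/w2.png

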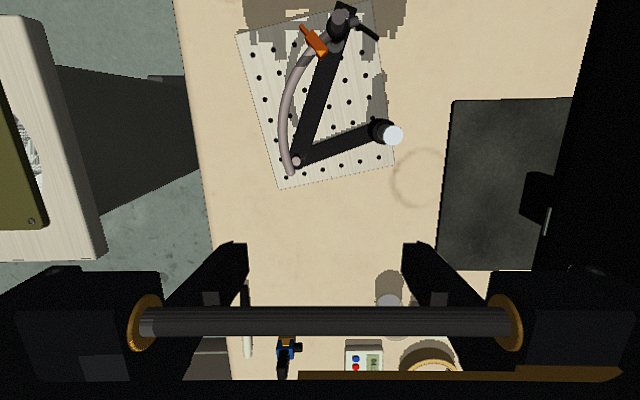

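The picture shows the whole rail: mouth (293,172), tab (313,40), post top (340,15) and vial (393,134). I'll fit the arc model (mouth, yaw, tilt) to the depth points.

```bash
cat > arc.py <<'E'
import numpy as np
from scipy.spatial.transform import Rotation as Ro
R=.11
def arc(phi,mx,my,yaw,tau,mz=.085):
    phi=np.atleast_1d(phi);P=np.c_[R*(1-np.cos(phi)),R*np.sin(phi),0*phi];T=np.c_[np.sin(phi),np.cos(phi),0*phi]
    c=np.array([np.sin(.7),np.cos(.7),0]);ax=np.cross(c,[0,0,1])   # +tau raises far end
    Q=Ro.from_rotvec([0,0,yaw])*Ro.from_rotvec(ax*tau)
    return Q.apply(P)+[mx,my,mz],Q.apply(T),Q
E
python3 - <<'E'
from h import *; from arc import *
from scipy.optimize import least_squares
from scipy.spatial import cKDTree
w=np.load("pics/w2.npz");m={k:w[k] for k in("intrinsics","dist","view")};d=w["d"];p=w["p"].astype(int)
c=cloud(m,d,230,420,0,200);rgb=p[0:200,230:420]
orange=(rgb[...,0]-rgb[...,2]>110)&(rgb[...,0]>180)
o=c[orange];print("orange",o.mean(0).round(4),o.min(0).round(3),o.max(0).round(3))
ve=pts(m,d,[(393,134)]);print("vial top",ve.round(4))
po=c.reshape(-1,3);po=po[(po[:,2]>.11)&(po[:,2]<.125)&(po[:,1]>.09)&(po[:,1]<.16)];print("post top",po.mean(0).round(4),len(po))
vt=c.reshape(-1,3);vt=vt[(vt[:,2]>.096)&(vt[:,2]<.106)&(vt[:,0]>.53)];print("vial",np.median(vt,0).round(4),vt.min(0).round(3),vt.max(0).round(3))
sel=(c[...,2]>.06)&(c[...,2]<.115)
q=c[sel];v0=np.array([.561,.027]);rr=np.hypot(*(q[:,:2]-v0).T);q=q[(rr>.095)&(rr<.125)&(q[:,1]<.085)]
print("n",len(q),q.min(0).round(3),q.max(0).round(3))
ph=np.linspace(0,1.2,600)
def f(x):
    P=arc(ph,*x)[0];return (cKDTree(P).query(q)[0]-.005)
best=least_squares(f,[.461,-.0125,.36,0],loss="soft_l1",f_scale=.001,x_scale=[.01,.01,.1,.05],diff_step=1e-4)
print("fit",best.x.round(4),"rms",np.sqrt(np.mean(f(best.x)**2)))
x=best.x;print("center",arc(0,*x)[2].apply([.11,0,0])+[x[0],x[1],.085],"end",arc([1.115,1.4],*x)[0].round(4))
# board yaw check & board z
b=c.reshape(-1,3);b=b[(abs(b[:,2]-.012)<.004)];print("board z",np.median(b[:,2]))
for y0 in np.arange(-.02,.09,.02):
    s=q[(q[:,1]>y0)&(q[:,1]<y0+.02)];print(round(y0,2),len(s),np.percentile(s[:,2],[50,90]).round(4))
E
```

```text
orange [0.4941 0.1024 0.0916] [0.49  0.099 0.09 ] [0.498 0.104 0.093]
vial top [[0.5631 0.0291 0.0992]]
post top [0.509  0.1231 0.1159] 211
vial [0.5624 0.0282 0.0992] [0.553 0.018 0.097] [0.572 0.038 0.101]
n 1023 [ 0.448 -0.013  0.082] [0.475 0.085 0.09 ]
fit [ 0.4755 -0.0385  0.6478 -0.0294] rms 0.0005975657163356521
center [0.56317879 0.02787371 0.08291999] end [[0.465  0.0774 0.0816]
 [0.4829 0.103  0.0808]]
board z 0.01120144216682295
-0.02 105 [0.0882 0.0894]
0.0 191 [0.0877 0.089 ]
0.02 200 [0.0871 0.0885]
0.04 215 [0.0865 0.0878]
0.06 242 [0.086  0.0872]
0.08 70 [0.0854 0.0869]
```

```bash
python3 -m inch '1 -.0344 -.006 .005 0 0 0;1 -.0344 -.006 .005 0 0 0;1 -.0344 -.006 .005 0 0 0;1 -.0344 -.006 .005 0 0 0;1 -.0344 -.006 .005 0 0 0;1 -.0344 -.006 .005 0 0 0;1 -.0344 -.006 .005 0 0 0;1 -.0344 -.006 .005 0 0 0;1 -.0344 -.006 .005 0 0 0;1 -.0344 -.006 .005 0 0 0;1 0 0 0 0 0 0;1 0 0 0 0 0 0'
python3 - <<'E'
from h import *
m=camera_model("wrist");p,d=snapshot("wrist");s=get_state();print(s["tool_pos"],s["eef_rot"],s["clock"])
np.savez("pics/w3.npz",p=p,d=d,**m);cv2.imwrite("pics/w3.png",p[:,:,::-1])
c=cloud(m,d,0,640,0,300);q=c[(c[...,0]>.38)&(c[...,0]<.48)&(c[...,1]>-.35)&(c[...,1]<-.26)]
for lo,hi in((.066,.078),(.034,.043),(.02,.033)):
    t=q[(q[:,2]>lo)&(q[:,2]<hi)];print(lo,len(t),np.median(t,0).round(4),t.min(0).round(4),t.max(0).round(4),cv2.minAreaRect((t[:,:2]*1000).astype(np.float32)))
E
```

```text
clock: 3.37
tool_pos: [0.4292, -0.3704, 0.1991]
eef_rot: [0.713, 0.701, -0.0, -0.001]
contact_force: [-0.1, 0.7, 0.3]
opening: 0.998
finger_force: 0.0
[ 0.43028014 -0.36836199  0.19932605] [ 7.12292658e-01  7.01881827e-01  5.91192525e-04 -8.48858617e-04] 3.4167
0.066 397 [ 0.4287 -0.3053  0.0699] [ 0.4209 -0.3169  0.0661] [ 0.436  -0.295   0.0721] ((428.4957275390625, -305.86175537109375), (14.679640769958496, 21.858989715576172), 1.6344069242477417)
0.034 209 [ 0.4366 -0.3045  0.0361] [ 0.4155 -0.3162  0.0343] [ 0.4408 -0.2948  0.0398] ((428.2880554199219, -305.3405456542969), (25.466175079345703, 20.943267822265625), 1.5729621648788452)
0.02 175 [ 0.4481 -0.305   0.0288] [ 0.4278 -0.3116  0.022 ] [ 0.4545 -0.2949  0.0321] ((440.9152526855469, -303.8814697265625), (14.171323776245117, 28.460371017456055), 82.06818389892578)
```

View pics/w3.png

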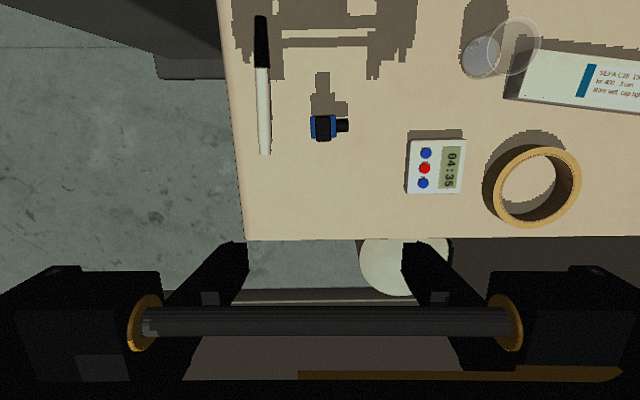

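The carrier sits at (325,127) with its snout to the right (+x) and the bench around it clear. Fin centre is (0.4285, −0.3058) with yaw about 0.03. I'll descend and grip.

```bash
python3 -m inch '0 .0313 -.0014 0 0 0 -.04;0 .0313 -.0013 .0 0 0 0;0 0 0 .035 0 0 0;0 0 0 .035 0 0 0;0 0 0 .035 0 0 0;0 0 0 .025 0 0 0;0 0 0 .015 0 0 0;0 0 0 .0043 0 0 0;0 0 0 0 0 0 0;0 0 0 0 0 0 0'
python3 -c "
from plant import *
s=get_state();print(s['tool_pos'],s['eef_rot'])"
```

```text
clock: 4.25
tool_pos: [0.4281, -0.306, 0.0512]
eef_rot: [0.698, 0.716, 0.001, 0.0]
contact_force: [0.2, 0.5, -0.2]
opening: 0.5
finger_force: 0.0
[ 0.42813947 -0.30599769  0.05116538] [6.97763038e-01 7.16328447e-01 5.22262759e-04 1.59814025e-04]
```

```bash
python3 -m inch '-1 0 0 0 0 0 0;-1 0 0 0 0 0 0;-1 0 0 0 0 0 0;-1 0 0 0 0 0 0;-1 0 0 0 0 0 0;-1 0 0 0 0 0 0;-1 0 0 0 0 0 0;-1 0 0 0 0 0 0;-1 0 0 -.02 0 0 0;-1 0 0 -.04 0 0 0;-1 0 0 -.04 0 0 0;-1 0 0 0 0 0 0' 20
python3 -c "
from plant import *
s=get_state();print(s['tool_pos'],s['eef_rot'])"
```

```text
clock: 5.25
tool_pos: [0.4298, -0.3094, 0.1558]
eef_rot: [0.699, 0.715, 0.001, 0.005]
contact_force: [-0.5, -0.7, -1.9]
opening: 0.159
finger_force: 20.0
[ 0.42977862 -0.3093738   0.15584711] [0.69880458 0.7152954  0.00094511 0.00487518]
```

```bash
python3 -m inch '-1 .0307 .0069 .004 0 0 -.0415;-1 .0303 .0083 .004 0 0 -.0415;-1 .03 .0095 .004 0 0 -.0415;-1 .0295 .0108 .004 0 0 -.0415;-1 .0291 .012 .004 0 0 -.0415;-1 .0286 .0132 .004 0 0 -.0415;-1 .028 .0143 .004 0 0 -.0415;-1 .0274 .0154 .004 0 0 -.0415;-1 0 0 0 0 0 0;-1 0 0 0 0 0 0;-1 0 0 0 0 0 0'
cat > go.py <<'E'
# tool-frame shift/turn from the present pose to: bore at arc angle (or distance before the mouth), offsets in rail axes
from h import *; from arc import *
import sys
X=dict(mx=.4601,my=-.0103,yaw=.355,tau=-.031); H=.0272
def target(phi,back=0,dz=0,dr=0):
    P,T,_=arc(phi,**X);P,T=P[0],T[0]
    yaw=np.arctan2(-T[0],T[1]); n=np.array([np.cos(yaw),np.sin(yaw),0])
    return P-T*back+n*dr+[0,0,H+dz],yaw
def rel(pos,yaw,s=None):
    s=s or get_state();Rt=Ro.from_quat(s["eef_rot"])
    y,x=np.array([np.cos(yaw),np.sin(yaw),0]),np.array([-np.sin(yaw),np.cos(yaw),0])
    Rg=Ro.from_matrix(np.c_[x,y,[0,0,-1]])
    return Rt.inv().apply(pos-s["tool_pos"]).round(4),(Rt.inv()*Rg).as_rotvec().round(4)
if __name__=="__main__":
    s=get_state();print(s["tool_pos"].round(4),s["contact_force"].round(1))
    a=[float(v) for v in sys.argv[1:]];print(*target(*a),rel(*target(*a)))
E
python3 go.py 0 .035
python3 - <<'E'
from h import *
m=camera_model("wrist");p,d=snapshot("wrist")
np.savez("pics/w4.npz",p=p,d=d,**m);cv2.imwrite("pics/w4.png",p[:,:,::-1])
E
```

```text
clock: 6.17
tool_pos: [0.4766, -0.0612, 0.118]
eef_rot: [0.571, 0.821, -0.001, -0.0]
contact_force: [-1.2, -0.9, -1.3]
opening: 0.159
finger_force: 20.0
[ 0.4766 -0.0612  0.118 ] [-1.2 -0.9 -1.3]
[ 0.47227001 -0.04310552  0.11302972] 0.35523680188977436 (array([0.0185, 0.0022, 0.005 ]), array([-0.0014,  0.0001,  0.0003]))
```

View pics/w4.png

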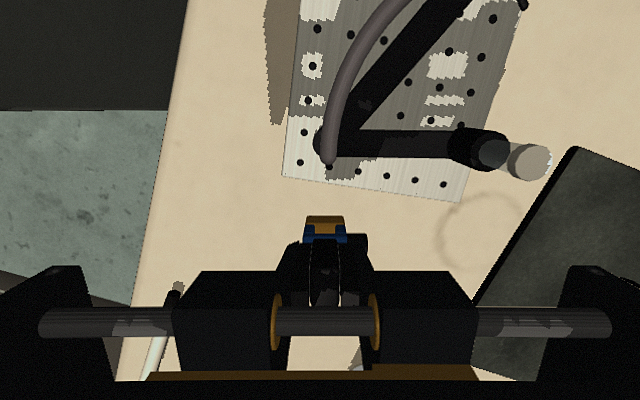

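The mouth is at (330,158) and the carrier's front at (325,225), with the snout on the vial side. I'll refit rail and carrier in this single view to cancel the calibration error.

Run:
```python
from h import *; from arc import *
from scipy.optimize import least_squares
from scipy.spatial import cKDTree
w=np.load("pics/w4.npz");m={k:w[k] for k in("intrinsics","dist","view")};d=w["d"]
c=cloud(m,d,280,440,0,175);q=c[(c[...,2]>.06)&(c[...,2]<.1)]
rr=np.hypot(*(q[:,:2]-[.563,.028]).T);q=q[(rr>.098)&(rr<.122)&(q[:,1]<.1)]
hd=np.array([-np.sin(.355),np.cos(.355)]);print(len(q),q.min(0).round(4),q.max(0).round(4))
s=(q[:,:2]-[.4601,-.0103])@hd;print("end along heading",np.sort(s)[[0,5,15]].round(4))
e=q[s<.012];print("near end radial",((e[:,:2]-[.4601,-.0103])@[np.cos(.355),np.sin(.355)]).mean().round(4),"z top",np.percentile(e[:,2],[50,95]).round(4))
ph=np.linspace(0,1.2,600)
for yaw in(.335,.355,.375):
    f=lambda x:cKDTree(arc(ph,x[0],x[1],yaw,x[2],x[3])[0]).query(q)[0]-.005
    b=least_squares(f,[.46,-.01,-.03,.085],loss="soft_l1",f_scale=.001,x_scale=[.01,.01,.05,.01],diff_step=1e-4)
    x=b.x;print(yaw,x.round(4),"centre",(arc(0,x[0],x[1],yaw,x[2])[2].apply([.11,0,0])[:2]+x[:2]).round(4),np.sqrt(np.mean(f(x)**2)).round(5))
# carrier in view: convert to tool frame
s0=get_state();Rt=Ro.from_quat(s0["eef_rot"])
c=cloud(m,d,290,385,205,262);k=(c[...,2]>.06)&(c[...,2]<.125);t=Rt.inv().apply(c[k]-s0["tool_pos"])
t=t[(abs(t[:,0])<.02)&(abs(t[:,1])<.04)]
top=t[(t[:,2]>.008)&(t[:,2]<.02)];print("body top(tool)",len(top),np.median(top,0).round(4),top.min(0).round(4),top.max(0).round(4))
fr=t[t[:,2]>.02];print("lower",len(fr),fr.min(0).round(4),fr.max(0).round(4),np.median(fr,0).round(4))
```

```text
3373 [ 0.448  -0.0135  0.0814] [0.4712 0.079  0.0908]
end along heading [-0.003  -0.002  -0.0014]
near end radial -0.0002 z top [0.0882 0.0897]
0.335 [ 0.459  -0.0085 -0.0312  0.0842] centre [0.5629 0.0276] 0.00055
0.355 [ 0.4598 -0.0103 -0.0298  0.0842] centre [0.5629 0.0279] 0.00056
0.375 [ 0.4606 -0.0126 -0.0294  0.0843] centre [0.5629 0.0277] 0.00058
body top(tool) 525 [0.0125 0.0006 0.0146] [ 0.0095 -0.018   0.008 ] [0.0139 0.0188 0.02  ]
lower 943 [-0.0004 -0.0125  0.0201] [0.0138 0.0263 0.0504] [0.0124 0.0046 0.0351]
```

```bash
sed -i 's/mx=.4601,my=-.0103,yaw=.355,tau=-.031/mx=.4602,my=-.0112,yaw=.362,tau=-.03/' go.py; python3 go.py 0 .018 -.0003
```

```text
[ 0.4766 -0.062   0.1181] [-0.3 -0.7 -1.7]
[ 0.46657667 -0.02802758  0.11231295] 0.36222176793103755 (array([0.0353, 0.0024, 0.0058]), array([-0.0012,  0.0005, -0.0082]))
```

```bash
python3 -m inch '-1 .006 .0012 .0029 0 0 -.004;-1 .007 .0012 .0029 0 0 -.004;-1 .009 0 0 0 0 0;-1 .0083 0 0 0 0 0;-1 .005 0 0 0 0 0;-1 0 0 0 0 0 0;-1 0 0 0 0 0 0;-1 0 0 0 0 0 0'
python3 go.py 0 0 -.0003
```

```text
clock: 6.88
tool_pos: [0.4672, -0.027, 0.1127]
eef_rot: [0.567, 0.823, 0.0, 0.0]
contact_force: [0.6, -0.4, -1.0]
opening: 0.157
finger_force: 20.0
[ 0.4672 -0.027   0.1127] [ 0.6 -0.4 -1. ]
[ 0.4602 -0.0112  0.1119] 0.36222176793103755 (array([ 0.0172, -0.0009,  0.0008]), array([0.0004, 0.0005, 0.0017]))
```

```bash
python3 -m inch '-1 .003 -.0005 .0004 0 0 0;-1 .003 -.0004 .0004 0 0 0;-1 .003 0 0 0 0 0;-1 .003 0 0 0 0 0;-1 0 0 0 0 0 0'
python3 go.py 0.05 0 -.0003
python3 - <<'E'
from h import *
m=camera_model("wrist");p,d=snapshot("wrist")
cv2.imwrite("pics/w5.png",cv2.resize(p[100:280,220:460,::-1],(800,600),interpolation=cv2.INTER_CUBIC))
E
```

```text
clock: 7.3
tool_pos: [0.4615, -0.015, 0.1118]
eef_rot: [0.567, 0.824, 0.0, -0.0]
contact_force: [-0.5, -0.1, -1.7]
opening: 0.158
finger_force: 20.0
[ 0.4615 -0.015   0.1118] [-0.5 -0.1 -1.7]
[ 0.45838093 -0.00601173  0.11177122] 0.31221684616588524 (array([ 0.0096,  0.0003, -0.    ]), array([-0.0002, -0.0007,  0.0529]))
```

View pics/w5.png

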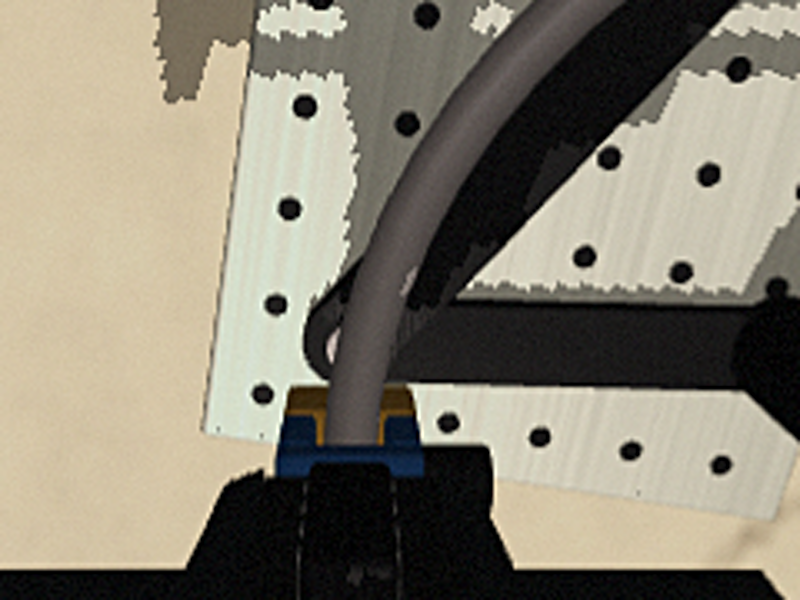

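The bore is on the rod, about 8 mm in, with under 2 N of load. I'll go on round the bend in short stretches.

```bash
python3 -m inch '-1 .0032 .0001 0 0 0 .017;-1 .0032 .0001 0 0 0 .018;-1 .0032 .0001 0 0 0 .018;-1 0 0 0 0 0 0'
python3 go.py 0.17 0 -.0003
```

```text
clock: 7.68
tool_pos: [0.4586, -0.0058, 0.1118]
eef_rot: [0.589, 0.808, 0.0, -0.0]
contact_force: [0.8, 0.1, -2.3]
opening: 0.158
finger_force: 20.0
[ 0.4586 -0.0058  0.1118] [ 0.8  0.1 -2.3]
[0.45508997 0.00675903 0.11144241] 0.19219633102566727 (array([0.013 , 0.0005, 0.0004]), array([-0.0002, -0.0006,  0.1187]))
```

```bash
python3 -m inch '-1 .0044 .0001 .0001 0 0 .04;-1 .0044 .0001 .0001 0 0 .04;-1 .0042 .0001 .0001 0 0 .04;-1 0 0 0 0 0 0'
python3 go.py 0.33 0 -.0003
```

```text
clock: 8.02
tool_pos: [0.4555, 0.0068, 0.1115]
eef_rot: [0.636, 0.771, 0.0, -0.0]
contact_force: [0.1, 0.5, -1.6]
opening: 0.153
finger_force: 20.0
[0.4555 0.0068 0.1115] [ 0.1  0.5 -1.6]
[0.45312262 0.02422339 0.11096755] 0.03215176275905909 (array([0.0176, 0.001 , 0.0005]), array([-0.0002, -0.0005,  0.1592]))
```

```bash
python3 -m inch '-1 .0044 .0002 .0001 0 0 .04;-1 .0044 .0002 .0001 0 0 .04;-1 .0044 .0002 .0002 0 0 .04;-1 .0044 .0001 .0001 0 0 .04;-1 0 0 0 0 0 0'
python3 go.py 0.49 0 -.0003
```

```text
clock: 8.43
tool_pos: [0.4541, 0.0241, 0.111]
eef_rot: [0.696, 0.718, 0.0, -0.0]
contact_force: [0.4, 0.2, -1.4]
opening: 0.156
finger_force: 20.0
[0.4541 0.0241 0.111 ] [ 0.4  0.2 -1.4]
[0.45396368 0.04177722 0.11046221] -0.12790822127633947 (array([0.0177, 0.0004, 0.0005]), array([ 0.    , -0.0005,  0.1602]))
```

```bash
python3 -m inch '-1 .0044 0 .0001 0 0 .04;-1 .0044 .0001 .0001 0 0 .04;-1 .0044 0 .0002 0 0 .04;-1 .0044 .0001 .0001 0 0 .04;-1 0 0 0 0 0 0'
python3 go.py 0.65 0 -.0003
```

```text
clock: 8.85
tool_pos: [0.455, 0.0415, 0.1105]
eef_rot: [0.751, 0.661, 0.0, -0.0]
contact_force: [-0.5, 0.4, -1.7]
opening: 0.157
finger_force: 20.0
[0.455  0.0415 0.1105] [-0.5  0.4 -1.7]
[0.45759167 0.05897211 0.10993931] -0.28797752907999774 (array([0.0177, 0.0004, 0.0005]), array([ 0.0002, -0.0004,  0.1608]))
```

```bash
python3 -m inch '-1 .0044 0 .0001 0 0 .04;-1 .0044 .0001 .0001 0 0 .04;-1 .0044 0 .0002 0 0 .04;-1 .0044 .0001 .0001 0 0 .04;-1 0 0 0 0 0 0'
python3 go.py 0.81 0 -.0003
```

```text
clock: 9.27
tool_pos: [0.4586, 0.0585, 0.11]
eef_rot: [0.801, 0.599, 0.0, 0.0]
contact_force: [-0.3, -0.4, -1.3]
opening: 0.158
finger_force: 20.0
[0.4586 0.0585 0.11  ] [-0.3 -0.4 -1.3]
[0.46391389 0.07536879 0.10941219] -0.4480491198185395 (array([0.0177, 0.0003, 0.0006]), array([ 0.0004, -0.0004,  0.1611]))
```

```bash
python3 -m inch '-1 .0044 0 .0001 0 0 .04;-1 .0044 .0001 .0002 0 0 .04;-1 .0044 0 .0002 0 0 .04;-1 .0044 .0001 .0001 0 0 .04;-1 0 0 0 0 0 0'
python3 go.py 0.97 0 -.0003
```

```text
clock: 9.68
tool_pos: [0.4648, 0.0748, 0.1094]
eef_rot: [0.846, 0.533, 0.0, 0.0]
contact_force: [1.0, 0.3, -0.8]
opening: 0.155
finger_force: 20.0
[0.4648 0.0748 0.1094] [ 1.   0.3 -0.8]
[0.47276886 0.09054842 0.10889432] -0.6081157202874745 (array([0.0176, 0.0004, 0.0005]), array([ 0.0003, -0.0003,  0.1614]))
```

```bash
python3 -m inch '-1 .0044 0 .0001 0 0 .04;-1 .0044 .0001 .0002 0 0 .04;-1 .0044 0 .0002 0 0 .04;-1 .0044 .0001 .0001 0 0 .04;-1 0 0 0 0 0 0'
python3 go.py 1.03 0 -.0003
```

```text
clock: 10.1
tool_pos: [0.4736, 0.0899, 0.1088]
eef_rot: [0.886, 0.464, 0.0, 0.0]
contact_force: [-1.0, 0.3, -1.1]
opening: 0.156
finger_force: 20.0
[0.4736 0.0899 0.1088] [-1.   0.3 -1.1]
[0.47669822 0.09584665 0.10870522] -0.6681379965184704 (array([ 0.0066, -0.0008,  0.0001]), array([ 0.0004, -0.0003,  0.0615]))
```

```bash
python3 -m inch '-1 .0022 -.0003 .0001 0 0 .02;-1 .0022 -.0003 0 0 0 .02;-1 .0022 0 0 0 0 .02;-1 0 0 0 0 0 0;-1 0 0 0 0 0 0'
python3 go.py 1.07 0 -.0003
```

```text
clock: 10.52
tool_pos: [0.4766, 0.0955, 0.1087]
eef_rot: [0.9, 0.436, -0.0, 0.0]
contact_force: [0.3, 0.0, -1.2]
opening: 0.156
finger_force: 20.0
[0.4766 0.0955 0.1087] [ 0.3  0.  -1.2]
[0.47949139 0.09924375 0.10858125] -0.708151762759059 (array([ 0.0047, -0.    ,  0.0001]), array([0.0001, 0.    , 0.0398]))
```

```bash
python3 -m inch '-1 .0022 0 0 0 0 .02;-1 .0022 0 .0001 0 0 .02;-1 0 0 0 0 0 0;-1 0 0 0 0 0 0'
python3 go.py 1.10 0 -.0003
```

```text
clock: 10.85
tool_pos: [0.4788, 0.0985, 0.1085]
eef_rot: [0.909, 0.418, -0.001, 0.0]
contact_force: [-1.4, -2.7, -1.2]
opening: 0.156
finger_force: 20.0
[0.4788 0.0985 0.1085] [-1.4 -2.7 -1.2]
[0.48167426 0.10171678 0.10848951] -0.7381614546461724 (array([ 0.0043,  0.0001, -0.    ]), array([-0.0003,  0.0013,  0.0288]))
```

```bash
python3 -m inch '-1 .0022 0 0 0 0 .02;-1 .0022 0 .0001 0 0 .015;-1 0 0 0 0 0 0;-1 0 0 0 0 0 0'
python3 go.py 1.115 0 -.0003
```

```text
clock: 11.18
tool_pos: [0.4823, 0.1024, 0.1084]
eef_rot: [0.916, 0.402, 0.0, 0.0]
contact_force: [-0.3, -2.2, -2.0]
opening: 0.163
finger_force: 20.0
[0.4823 0.1024 0.1084] [-0.3 -2.2 -2. ]
[0.48279328 0.10292846 0.10844407] -0.7531660846885851 (array([ 0.0007, -0.    , -0.    ]), array([0.0001, 0.    , 0.0095]))
```

```bash
python3 -m inch '-1 .0015 0 0 0 0 .014;-1 .0012 0 0 0 0 .01;-1 0 0 0 0 0 0;-1 0 0 0 0 0 0'
python3 go.py 1.14 0 -.0003
```

```text
clock: 11.52
tool_pos: [0.483, 0.1034, 0.1084]
eef_rot: [0.921, 0.39, -0.001, 0.0]
contact_force: [-3.1, -4.0, -0.1]
opening: 0.159
finger_force: 20.0
[0.483  0.1034 0.1084] [-3.1 -4.  -0.1]
[0.48469833 0.10491019 0.10836901] -0.7781734671335734 (array([0.0022, 0.0002, 0.    ]), array([-0.0008,  0.0021,  0.0088]))
```

```bash
python3 -m inch '-1 .001 0 0 0 0 .006;-1 .001 0 0 0 0 .003;-1 0 0 0 0 0 0;-1 0 0 0 0 0 0'
python3 go.py 1.14 0 -.0003
```

```text
clock: 11.85
tool_pos: [0.4835, 0.1041, 0.1084]
eef_rot: [0.923, 0.386, -0.002, 0.0]
contact_force: [-4.9, -6.1, 1.1]
opening: 0.16
finger_force: 20.0
[0.4835 0.1041 0.1084] [-4.9 -6.1  1.1]
[0.48469833 0.10491019 0.10836901] -0.7781734671335734 (array([ 0.0014,  0.0003, -0.    ]), array([-0.0015,  0.0038, -0.001 ]))
```

```bash
python3 -m inch '-1 .001 0 0 0 0 0;-1 .0005 0 0 0 0 0;-1 0 0 0 0 0 0'
python3 go.py 1.14 0 -.0003
python3 - <<'E'
from h import *
m=camera_model("wrist");p,d=snapshot("wrist")
cv2.imwrite("pics/w6.png",cv2.resize(p[100:280,220:460,::-1],(800,600),interpolation=cv2.INTER_CUBIC))
E
```

```text
clock: 12.1
tool_pos: [0.4838, 0.1044, 0.1083]
eef_rot: [0.923, 0.385, -0.003, 0.0]
contact_force: [-6.3, -7.0, 2.6]
opening: 0.162
finger_force: 20.0
[0.4838 0.1044 0.1083] [-6.3 -7.   2.6]
[0.48469833 0.10491019 0.10836901] -0.7781734671335734 (array([ 0.001 ,  0.0003, -0.0001]), array([-0.0019,  0.0055, -0.0018]))
```

View pics/w6.png

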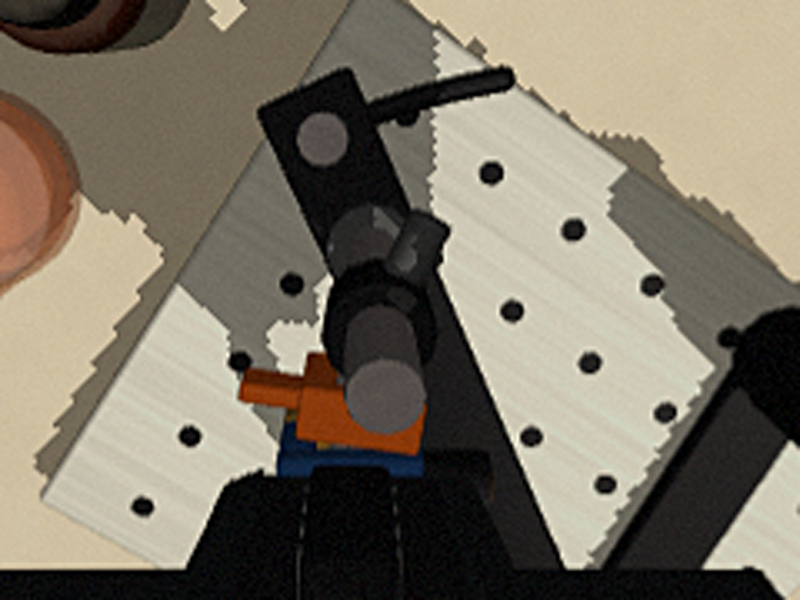

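The carrier bears on the orange tab at (360,420). The reaction has risen to about 9.5 N with no more travel, well above the 3 N the tab needs, so it is on its stop. I'll ease off the load, lower slightly onto the rod and let go.

```bash
python3 -m inch '-1 -.0015 0 .0004 0 0 0;-1 -.0015 0 .0004 0 0 0;-1 0 0 .0004 0 0 0;-1 0 0 0 0 0 0;-1 0 0 0 0 0 0'
python3 go.py 1.115 0 -.0015
```

```text
clock: 12.57
tool_pos: [0.4835, 0.104, 0.1072]
eef_rot: [0.922, 0.386, -0.001, -0.0]
contact_force: [-4.3, -4.8, -0.7]
opening: 0.156
finger_force: 20.0
[0.4835 0.104  0.1072] [-4.3 -4.8 -0.7]
[0.48279328 0.10292846 0.10724407] -0.7531660846885851 (array([-0.0013,  0.0002, -0.    ]), array([-0.0009,  0.0016, -0.0249]))
```

```bash
python3 -m inch '-1 -.001 0 0 0 0 0;-1 -.001 0 0 0 0 0;-1 0 0 0 0 0 0;-1 0 0 0 0 0 0'
python3 go.py 1.115 0 -.0015
```

```text
clock: 12.9
tool_pos: [0.4834, 0.1037, 0.1073]
eef_rot: [0.922, 0.387, 0.0, -0.0]
contact_force: [-1.5, -1.0, -1.8]
opening: 0.156
finger_force: 20.0
[0.4834 0.1037 0.1073] [-1.5 -1.  -1.8]
[0.48279328 0.10292846 0.10724407] -0.7531660846885851 (array([-0.001 ,  0.0002,  0.0001]), array([-0.0001, -0.0009, -0.0234]))
```

Nearly unloaded. I'll release with a partial opening and rise straight up.

```bash
python3 -m inch '-.5 0 0 0 0 0 0;-.4 0 0 0 0 0 0;-.4 0 0 0 0 0 0;-.4 0 0 0 0 0 0;-.4 0 0 0 0 0 0;-.4 0 0 0 0 0 0;-.4 0 0 -.004 0 0 0;-.4 0 0 -.01 0 0 0;-.4 0 0 -.02 0 0 0;-.4 0 0 -.03 0 0 0;-.4 0 0 -.03 0 0 0;-.4 -.03 0 -.01 0 0 0;-.4 -.03 0 0 0 0 0;-.4 -.03 0 0 0 0 0;-.4 0 0 0 0 0 0;-.4 0 0 0 0 0 0'
python3 - <<'E'
from h import *; from arc import *
m=camera_model("wrist");p,d=snapshot("wrist");np.savez("pics/w7.npz",p=p,d=d,**m)
cv2.imwrite("pics/w7.png",cv2.resize(p[0:300,120:520,::-1],(800,600),interpolation=cv2.INTER_CUBIC))
c=cloud(m,d,0,640,0,300);q=c[(d[:300]>0)]
q=q[(abs(q[:,0]-.483)<.05)&(abs(q[:,1]-.104)<.05)&(q[:,2]>.118)&(q[:,2]<.14)]
print("fin top",q.mean(0).round(4),len(q),q.min(0).round(4),q.max(0).round(4),cv2.minAreaRect((q[:,:2]*1000).astype(np.float32)))
C=np.array([.563,.028]);
E
```

```text
clock: 14.23
tool_pos: [0.4189, 0.0381, 0.2118]
eef_rot: [0.923, 0.385, -0.0, -0.0]
contact_force: [0.5, 0.4, 0.3]
opening: 0.299
finger_force: 0.0
fin top [0.4831 0.106  0.1255] 649 [0.4713 0.0942 0.118 ] [0.5126 0.1255 0.1277] ((491.187744140625, 113.0428237915039), (44.2612419128418, 14.907559394836426), 41.825096130371094)
```

View pics/w7.png

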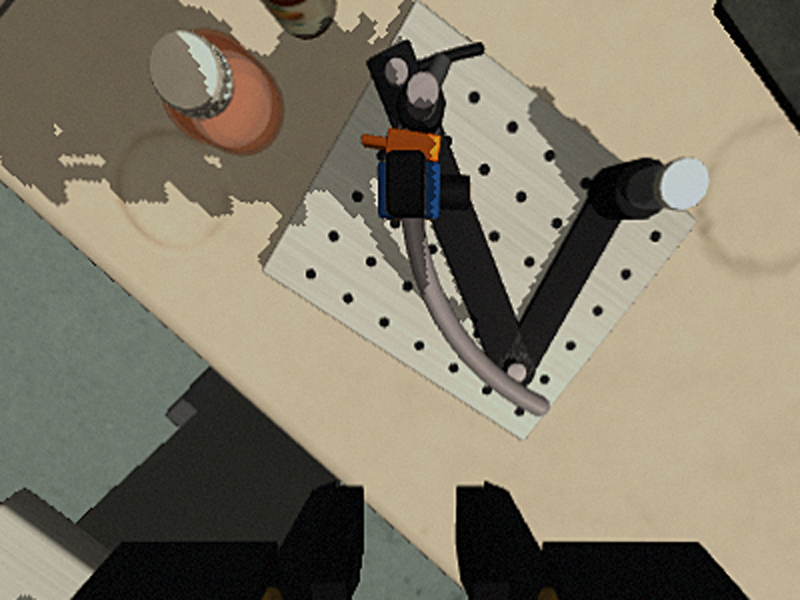

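The carrier stands upright on the rail at (408,185), tight against the tab, and the gripper is clear. One numerical check of its arc angle and lean before handing in.

Run:
```python
from h import *
w=np.load("pics/w7.npz");m={k:w[k] for k in("intrinsics","dist","view")};d=w["d"]
c=cloud(m,d,310,342,70,112).reshape(-1,3);q=c[(c[:,2]>.122)&(c[:,2]<.14)]
a=cv2.minAreaRect((q[:,:2]*1000).astype(np.float32));print(len(q),q.mean(0).round(4),a)
A=np.c_[q[:,:2]-q[:,:2].mean(0),np.ones(len(q))];print("slope",np.linalg.lstsq(A,q[:,2],rcond=None)[0].round(3))
for f in(np.array(a[0])/1000,q[:,:2].mean(0)):
    for C in([.5629,.0279],[.5632,.0285]):
        v=f-C;print("phi",np.pi+.362-np.arctan2(v[1],v[0]),"r",np.hypot(*v))
```

```text
630 [0.4828 0.1059 0.1256] ((482.97235107421875, 105.73416137695312), (21.709909439086914, 14.000038146972656), 44.86594772338867)
slope [-0.016 -0.012  0.126]
phi 1.1341290162166553 r 0.11156426730838379
phi 1.128389573363668 r 0.11136243233586293
phi 1.1338770284053394 r 0.11179804281926099
phi 1.1281491572305642 r 0.11159636536127403
```

```bash
python3 -c "
from plant import r
print(r.finish_job())"
```

```text
the job is handed in; nothing more can be done
None
```

I handed in the job at about 14 s: the carrier hangs upright and released on the rail with its snout towards the vial, pushed against the home tab. I judged the tab to be fully in because it stopped moving as the reaction climbed to about 9.5 N, and the camera put the carrier at about 1.13 rad against the required 1.115. I saw no sign of the bottles or the beaker being touched.

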